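# Snap the food box's lid shut, side by side

### The job

The lid of the grey food box is on but its four green rim sections still stand up: press each one down with the fingertips until it clicks and stays shut, all the way round. Only press: do not pick up, tip or shove the box away from where it stands, and leave everything else on the cart top where it is.

Things in the scene. Friction and masses are not known exactly. Their poses are not given: they have to be found in the camera images.
- foodbox: filled food box, grey tub 160 (x) x 120 (y) x 50 mm, about 0.9 kg, standing loose on the cart top, with a white lid whose fixed panel and corners lie 54 mm above the table. Four green rim sections stand 8 mm proud of their shut position. Origin: centre of the underside; x along the long side, z up
- clip_right_top (a point): bright green bar along the -y long side of the lid, 108 mm along the box's x, 22 mm wide; centre of its top face, at (0, -51, 66) mm in the box's frame while open and 8 mm lower when shut
- clip_left_top (a point): bright green bar along the +y long side of the lid, 108 mm along the box's x, 22 mm wide; centre of its top face, at (0, 51, 66) mm in the box's frame while open and 8 mm lower when shut
- clip_near_top (a point): bright green bar along the -x short side of the lid, 68 mm along the box's y, 22 mm wide; centre of its top face, at (-71, 0, 66) mm in the box's frame while open and 8 mm lower when shut
- clip_far_top (a point): bright green bar along the +x short side of the lid, 68 mm along the box's y, 22 mm wide; centre of its top face, at (71, 0, 66) mm in the box's frame while open and 8 mm lower when shut
- clip_right (a joint): how far the green section at clip_right_top has gone straight down, m: 0 = open, 0.008 = clicked shut. It takes about 7 N to start it down, its resistance fades to nothing about half-way (3.5 to 4 mm), and beyond that it snaps down by itself and stays; let go before that, it springs back up
- clip_left (a joint): how far the green section at clip_left_top has gone straight down, m: 0 = open, 0.008 = clicked shut. It takes about 7 N to start it down, its resistance fades to nothing about half-way (3.5 to 4 mm), and beyond that it snaps down by itself and stays; let go before that, it springs back up
- clip_near (a joint): how far the green section at clip_near_top has gone straight down, m: 0 = open, 0.008 = clicked shut. It takes about 7 N to start it down, its resistance fades to nothing about half-way (3.5 to 4 mm), and beyond that it snaps down by itself and stays; let go before that, it springs back up
- clip_far (a joint): how far the green section at clip_far_top has gone straight down, m: 0 = open, 0.008 = clicked shut. It takes about 7 N to start it down, its resistance fades to nothing about half-way (3.5 to 4 mm), and beyond that it snaps down by itself and stays; let go before that, it springs back up
- mug: red ceramic mug with a handle, 80 mm across, 95 mm high; origin under its centre; bystander
- bowl: clear glass bowl, 144 mm across, 60 mm high; origin under its centre; bystander
- tin: closed aluminium tin, 76 mm across, 105 mm high; origin under its centre; bystander
- jar: amber glass jar with a black cap, 60 mm across, 100 mm high; origin under its centre; bystander
- spatula: wooden spatula lying flat beyond the box, about 280 mm long, its length along its own x; bystander
- cup: blue ceramic cup, 68 mm across, 70 mm high; origin under its centre; bystander

How it is judged:
At the end, for the whole second after the job is handed in: All four green sections are clicked shut (6.5 mm or more of their 8 mm), and the food box stands flat and still on the cart top within 50 mm of where it began (value of joint each of clip_right, clip_left, clip_near, clip_far above 0.0065 m and angle between foodbox's own z axis and vertical below 0.05 rad and height (world z) of foodbox below 0.005 m and distance of foodbox from where it was at the start of the episode below 0.05 m and linear speed of foodbox below 0.02 m/s); the robot touches nothing.
It fails at once if the food box is lifted off the cart top (over 12 mm) (height (world z) of foodbox above 0.012 m).
It fails at once if the food box is tipped (over 0.2 rad) (angle between foodbox's own z axis and vertical above 0.2 rad).
It fails at once if the food box is shoved more than 50 mm from where it stood (distance of foodbox from where it was at the start of the episode above 0.05 m).
It fails at once if one of the bystanders (mug, bowl, tin, jar, spatula, cup) is moved or lifted by more than 20 mm (distance of any of mug, bowl, tin, jar, spatula, cup from where it was at the start of the episode above 0.02 m).
It also fails if it takes over 45 s, if anything falls off the work surface, if the arm or the gripper's body presses on something with over 40 N, if the wrist force passes 120 N, or if a joint passes its speed limit or range.

### The arm

A 7-joint arm with a two-finger parallel gripper is mounted at the origin on the work surface. World frame = base frame: x ahead of the robot, y to its left, z up, the work surface at z = 0. Lengths are in m, angles in rad, forces in N, time in s.
With the tool pointing down it reaches from about 0.4 to 0.85 m from the base axis. Payload 10.4 kg.
Tool frame: the origin (TCP) lies at the very end of the fingers, on their centre line; the grasp point (between the pads) lies 19 mm behind it; x points along the fingers, z is the direction in which the jaws open and shut, and the axes are right-handed (so a half turn about x gives the same grasp; the last joint's range is limited). The gripper opens to 87 mm and grips with 3 to 60 N. Pads are 19 mm wide; open, the fingers measure 117 mm over their backs; the gripper's body (75 mm by 190 mm) begins 51 mm behind the grasp point.
Start: joints at [-1.328, 0.332, -0.065, 1.46, 0.022, 1.35, -0.088], TCP at [0.164, 0.603, 0.223] pointing down, gripper open.
Joint ranges: [-2.6, 2.6], [-0.5, 2.12], [-1.47, 1.34], [0.16, 2.42], [-1.27, 4.41], [0.06, 2.06], [-2.6, 2.6]. Speed limits (rad/s): [2.22, 2.22, 2.79, 2.79, 3.14, 3.14, 3.14].

### API

Orientations are given as a unit quaternion [x, y, z, w].
In Python, from rig import r gives the robot as it stands.
- The arm moves only by the tool move_arm, never from a script. Its argument "targets" is text: rows parted by semicolons, each of 7 numbers parted by spaces: the shift along the tool's x, y, z in cm, then the turn, a rotation vector about the tool's x, y, z in degrees, then the closure, from -1 (fully open) to 1 (shut), so that 0 is half open. A call has exactly 10 rows; each row shifts and turns the pose as measured when the row begins, along the tool's axes as they then stand; what a row does not reach is not made up. A row lasts 1/8 s, in which the tool goes at most 62.5 mm and 10.7 degrees, less where a joint would pass 70% of its speed; a pose out of reach is approached as far as the arm can. A call with a gripper value outside its range is refused whole. The fingers move at their own pace and stop on an object; "grip_force" is the grip in N (left out, the last holds). Time passes only in rows, so rows that do not move let the fingers close, or fill a call up. It gives the time, the measured TCP pose, the force and the opening at its end, in the units of the state.
- r.read_state(): the state, without advancing time (a new reading comes with each control period).
- r.get_image(name): name is "scene" or "top" or "wrist"; returns the picture (420x560x3 uint8, red, green, blue); there is no depth.
- r.get_calibration(name): a dict with "intrinsics" (3x3 intrinsics, pixels), "position" and "orientation" of the camera in the world. Camera axes: x right, y down, z forward; pixel columns grow to the right and rows downward; lengths in m; the calibration is good to about 2 mm. A picture is of the moment at which its call begins: read the wrist's pose just before it. get_calibration takes no time and is no camera call; for the wrist camera it gives the pose at the moment of the call.
- r.close_job(): hands the job in, once; it reports no verdict.
The state is a dict: "time": time; "q": joint angles; "dq": joint speeds; "joint_efforts": joint torques, N m; "ee_pos": TCP position; "orientation": TCP orientation; "ft_force": force on the tool from outside, world axes, zero at the start; "torque": the same for the moment, N m; "finger_gap": finger opening in m.
Only numpy, scipy, OpenCV 4.12 (cv2) and the standard library are available. Lean on these libraries where they do the work, as an engineer would, in place of code of your own. Each camera call takes 0.05 s, during which the arm holds its last target. There are 200 camera calls.

## Working session

There is one attempt and no reset: what is moved stays moved. The work goes in short steps, Python scripts to look and compute and a tool call to move; the robot and the scene stay as the last step left them, time stands still between calls to the robot, and variables do not carry over. Pictures are saved under pics/ and viewed, about 8 in all and at most 12, crops included, and the job is handed in when it is done.

Besides the shell and the picture viewer there is one more tool, called after "Request:" as name(argument=value, ...), one argument or row to a line, values as JSON. move_arm: Moves the arm, as the interface text tells. Its arguments: {"type":"object","properties":{"targets":{"type":"string"},"grip_force":{"type":"number"}},"required":["targets"]}

```bash
mkdir -p pics; ls; python3 - <<'E'
from rig import r
import cv2
s=r.read_state(); print({k:s[k] for k in('time','ee_pos','orientation','ft_force','finger_gap')})
for n in('top','scene'):
    im=r.get_image(n); cv2.imwrite(f'pics/{n}0.png',im[:,:,::-1]); c=r.get_calibration(n); print(n,c)
E
```

```text
pics
{'time': 0.0, 'ee_pos': array([0.16406148, 0.60268685, 0.22175176]), 'orientation': array([-0.42968255,  0.56220827,  0.42903119,  0.5614508 ]), 'ft_force': array([ 0.5936827 ,  0.38258848, -0.57630265]), 'finger_gap': 0.08690347287002503}
top {'intrinsics': array([[417.23907449,   0.        , 277.9450953 ],
       [  0.        , 417.23907449, 213.15814951],
       [  0.        ,   0.        ,   1.        ]]), 'position': array([0.36594643, 0.01473094, 1.19828694]), 'orientation': array([-0.69408606,  0.7113092 , -0.07753524,  0.07919633])}
scene {'intrinsics': array([[491.1109721 ,   0.        , 278.37011593],
       [  0.        , 491.1109721 , 205.58377931],
       [  0.        ,   0.        ,   1.        ]]), 'position': array([ 1.38993377, -0.58655886,  0.96683636]), 'orientation': array([ 0.81628348,  0.41310678, -0.17393418, -0.36437751])}
```

View pics/top0.png

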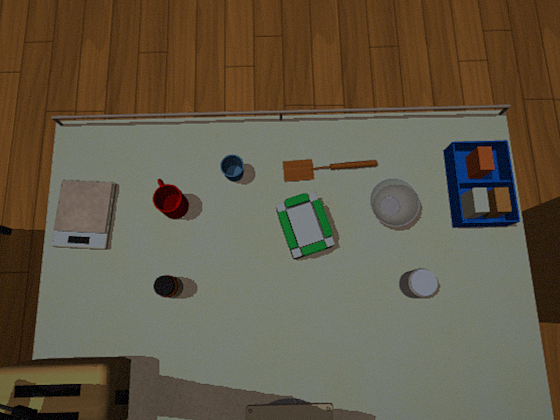

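View pics/scene0.png

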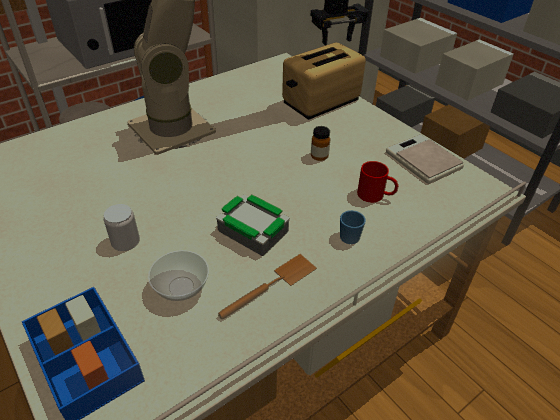

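The top view shows the box at about (305,226) px, turned some 15–20°, its four green bars clear of the arm. The scene view shows it at (253,222). The spatula, cup and bowl are beyond it and to its right. Next I triangulate the bar centroids.

```bash
cat > h.py <<'E'
import numpy as np, cv2
from scipy.spatial.transform import Rotation as R
from scipy.optimize import least_squares
BARS=np.array([[0,-51,66],[0,51,66],[-71,0,66],[71,0,66]])/1000.; NAMES=['right','left','near','far']
def blobs(im):
    h=cv2.cvtColor(im,cv2.COLOR_RGB2HSV); m=cv2.inRange(h,(45,120,50),(75,255,255))
    n,l,st,c=cv2.connectedComponentsWithStats(m,connectivity=4)
    k=[i for i in range(1,n) if st[i,4]>25]; return c[k],st[k,4]
def proj(P,c):
    p=R.from_quat(c['orientation']).inv().apply(P-np.asarray(c['position'])); k=c['intrinsics']
    return p[:,:2]/p[:,2:]*k[0,0]+k[:2,2]
def tri(views):  # [(px,cal)] one point
    A=[];b=[]
    for px,c in views:
        d=R.from_quat(c['orientation']).apply(np.linalg.inv(c['intrinsics'])@[*px,1]); d/=np.linalg.norm(d)
        M=np.eye(3)-np.outer(d,d); A.append(M); b.append(M@c['position'])
    return np.linalg.lstsq(np.vstack(A),np.hstack(b),rcond=None)[0]
E
python3 - <<'E'
from h import *; 
from rig import r
for n in('top','scene'):
    im=cv2.imread(f'pics/{n}0.png')[:,:,::-1]; c,a=blobs(np.ascontiguousarray(im)); print(n,c.round(1).tolist(),a)
E
```

```text
top [[296.2, 199.6], [322.3, 217.9], [287.3, 229.5], [313.4, 247.8]] [187 314 329 209]
scene [[263.9, 204.3], [231.7, 204.1], [240.5, 225.9], [274.6, 226.9]] [235 151 289 211]
```

```bash
python3 - <<'E'
from h import *
from rig import r
ct,cs=r.get_calibration('top'),r.get_calibration('scene')
T=dict(right=(322.3,217.9),left=(287.3,229.5),near=(313.4,247.8),far=(296.2,199.6))
S=dict(right=(240.5,225.9),left=(263.9,204.3),near=(231.7,204.1),far=(274.6,226.9))
P={n:tri([(T[n],ct),(S[n],cs)]) for n in NAMES}
for n in NAMES: print(n,P[n].round(4))
def f(v):
    X=R.from_euler('z',v[3]).apply(BARS)+v[:3]
    return np.r_[(proj(X,ct)-[T[n] for n in NAMES]).ravel(),(proj(X,cs)-[S[n] for n in NAMES]).ravel()]
s=least_squares(f,[.55,-.03,0,.35]); print(s.x.round(4),np.rad2deg(s.x[3]),abs(s.fun).max())
st=r.read_state(); Rt=R.from_quat(st['orientation']); print(Rt.as_matrix().round(3))
# desired: tool x down, tool z along box y or opposite
for sg in(1,-1):
    z=R.from_euler('z',s.x[3]).apply([0,sg,0]);x=np.array([0,0,-1.]);D=R.from_matrix(np.c_[x,np.cross(z,x),z])
    print(sg,np.rad2deg((Rt.inv()*D).as_rotvec()))
for n,X in zip(NAMES,BARS): print(n,(R.from_euler('z',s.x[3]).apply(X)+s.x[:3]).round(4))
print(st['q'])
E
```

```text
right [ 0.6071 -0.108   0.0595]
left [ 0.5761 -0.0099  0.0611]
near [ 0.5233 -0.0803  0.0602]
far [ 0.6618 -0.0372  0.0587]
[ 0.5921 -0.0588 -0.006   0.305 ] 17.473012351871084 0.9459308400620898
[[-0.    -0.965  0.263]
 [-0.001  0.263  0.965]
 [-1.    -0.    -0.001]]
1 [-3.27002288e+01 -6.86438990e-02 -1.52737574e-02]
-1 [ 1.47299744e+02 -2.01842717e-02  9.07129184e-02]
right [ 0.6074 -0.1075  0.06  ]
left [ 0.5768 -0.0102  0.06  ]
near [ 0.5244 -0.0802  0.06  ]
far [ 0.6598 -0.0375  0.06  ]
[-1.32761372  0.33278256 -0.06471338  1.46081514  0.0216317   1.34990226
 -0.08852047]
```

Request:
move_arm(
  targets="-2 -1 -1 0 0 0 1; -2 -2 -2 0 0 0 1; 0 -3 -2.7 0 0 0 1; 0 -3 -2.7 0 0 0 1; 0 -3 -2.7 0 0 0 1; 0 -3 -2.7 0 0 0 1; 0 -3 -2.7 0 0 0 1; 0 -3 -2.7 0 0 0 1; 0 -3 -2.7 0 0 0 1; 0 -3 -2.7 0 0 0 1",
  grip_force=20,
)

```text
time: 1.35
ee_pos: [0.3677, 0.2795, 0.2748]
orientation: [-0.427, 0.559, 0.43, 0.565]
ft_force: [0.8, -0.2, 0.0]
finger_gap: 0.0016
```

Request:
move_arm(
  targets="0 -4.3 -3.8 0 0 0 1; 0 -4.3 -3.8 0 0 0 1; 0 -4.3 -3.8 0 0 0 1; 0 -4.3 -3.8 0 0 0 1; 0 -4.3 -3.8 0 0 0 1; 0 -4.3 -3.8 0 0 0 1; 0 -4.3 -3.8 0 0 0 1; 0 0 0 -10.7 0 0 1; 0 0 0 -10.7 0 0 1; 0 0 0 -10.7 0 0 1",
)

```text
time: 2.6
ee_pos: [0.5909, -0.0809, 0.2856]
orientation: [0.568, -0.413, -0.568, -0.429]
ft_force: [-0.2, -0.3, 0.2]
finger_gap: 0.0002
```

```bash
python3 - <<'E'
from h import *
from rig import r
c=r.get_calibration('wrist'); im=r.get_image('wrist'); cv2.imwrite('pics/w1.png',im[:,:,::-1])
np.save('w1.npy',np.r_[c['position'],c['orientation']]); print(c['position'],c['intrinsics'][0])
b,a=blobs(im); print(b.round(1).tolist(),a); s=r.read_state(); print(s['ee_pos'],s['ft_force'])
X=R.from_euler('z',.305).apply(BARS)+[.5921,-.0588,-.003]; print(proj(X,c).round(1))
E
```

```text
[ 0.52663543 -0.10248426  0.44635351] [325.90141283   0.         278.14621351]
[[294.9, 122.2], [251.6, 186.9], [337.4, 182.0], [279.9, 234.1]] [1207 1419 1616  102]
[ 0.59095424 -0.08094708  0.28578602] [ 0.09529171 -0.77190734 -0.02964055]
[[250.1 185.1]
 [335.2 184. ]
 [292.9 123.3]
 [292.6 240.3]]
```

View pics/w1.png

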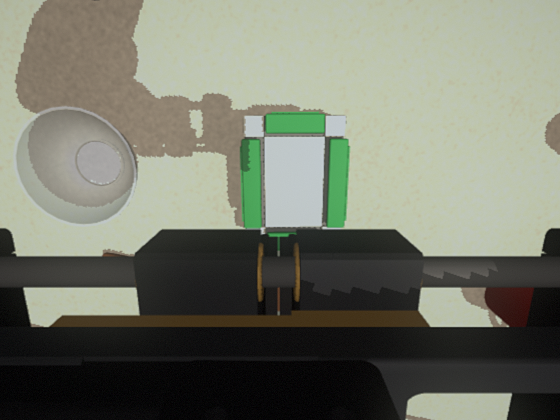

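The wrist view shows near at (295,122), right at (252,187) and left at (337,182). The far bar is hidden behind the fingers. That is within about 2 px of the prediction. I refit using all three views and get the shifts.

```bash
python3 - <<'E'
from h import *
from rig import r
ct,cs=r.get_calibration('top'),r.get_calibration('scene'); w=np.load('w1.npy')
cw=dict(r.get_calibration('wrist'),position=w[:3],orientation=w[3:])
T=[(322.3,217.9),(287.3,229.5),(313.4,247.8),(296.2,199.6)]
S=[(240.5,225.9),(263.9,204.3),(231.7,204.1),(274.6,226.9)]
W=[(251.6,186.9),(337.4,182),(294.9,122.2)]
f=lambda v:(lambda X:np.r_[(proj(X,ct)-T).ravel(),(proj(X,cs)-S).ravel(),(proj(X,cw)[:3]-W).ravel()])(R.from_euler('z',v[3]).apply(BARS)+v[:3])
s=least_squares(f,[.59,-.06,0,.3]); print(s.x.round(4),abs(s.fun).max()); np.save('box.npy',s.x)
st=r.read_state(); Rt=R.from_quat(st['orientation']); print(Rt.as_matrix().round(3))
for n,X in zip(NAMES,R.from_euler('z',s.x[3]).apply(BARS)+[s.x[0],s.x[1],0]): print(n,X.round(4),(100*Rt.inv().apply(X-st['ee_pos'])).round(2))
E
```

```text
[ 0.5913 -0.0571 -0.0058  0.3169] 1.9978194112862013
[[ 0.015 -0.954 -0.3  ]
 [ 0.018 -0.3    0.954]
 [-1.    -0.02   0.013]]
right [ 0.6072 -0.1055  0.066 ] [21.95 -0.37 -3.11]
left [ 0.5754 -0.0086  0.066 ] [22.08 -0.25  7.08]
near [ 0.5239 -0.0792  0.066 ] [21.87  6.79  1.9 ]
far [ 0.6588 -0.0349  0.066 ] [22.16 -7.41  2.07]
```

Request:
move_arm(
  targets="4 -0.1 -1 0 0 0 1; 4 -0.1 -1 0 0 0 1; 4 -0.1 -1.1 0 0 0 1; 4 -0.1 0 0 0 0 1; 3.5 0 0 0 0 0 1; 0 0 0 0 0 0 1; 0.5 0 0 0 0 0 1; 0.3 0 0 0 0 0 1; 0.3 0 0 0 0 0 1; 0 0 0 0 0 0 1",
)

```text
time: 3.9
ee_pos: [0.611, -0.1088, 0.0872]
orientation: [0.569, -0.411, -0.562, -0.438]
ft_force: [0.0, -0.1, 0.3]
finger_gap: 0.0003
```

Request:
move_arm(
  targets="1 0.25 0.4 0 0 0 1; 0.5 0 0 0 0 0 1; 0.3 0 0 0 0 0 1; 0.3 0 0 0 0 0 1; 0.3 0 0 0 0 0 1; 0.3 0 0 0 0 0 1; 0.3 0 0 0 0 0 1; 0.3 0 0 0 0 0 1; 0.3 0 0 0 0 0 1; 0 0 0 0 0 0 1",
)

```text
time: 5.15
ee_pos: [0.6087, -0.1049, 0.0593]
orientation: [0.568, -0.41, -0.562, -0.44]
ft_force: [0.5, -1.4, 0.8]
finger_gap: 0.0004
```

Request:
move_arm(
  targets="0.3 0 0 0 0 0 1; -1.5 0 0 0 0 0 1; -1.5 0 0 0 0 0 1; 0 0.1 3.4 0 0 0 1; 0 0.1 3.4 0 0 0 1; 0 0.1 3.4 0 0 0 1; 0 0 0 0 0 0 1; 0 0 0 0 0 0 1; 0 0 0 0 0 0 1; 0 0 0 0 0 0 1",
)

```text
time: 6.4
ee_pos: [0.5777, -0.0092, 0.0929]
orientation: [0.569, -0.41, -0.56, -0.442]
ft_force: [-0.6, -1.1, 0.2]
finger_gap: 0.0003
```

Request:
move_arm(
  targets="1.2 0.2 0 0 0 0 1; 0.9 0 0 0 0 0 1; 0.3 0 0 0 0 0 1; 0.3 0 0 0 0 0 1; 0.3 0 0 0 0 0 1; 0.3 0 0 0 0 0 1; 0.3 0 0 0 0 0 1; 0.3 0 0 0 0 0 1; 0.3 0 0 0 0 0 1; 0.2 0 0 0 0 0 1",
)

```text
time: 7.65
ee_pos: [0.5769, -0.01, 0.0583]
orientation: [0.566, -0.41, -0.561, -0.444]
ft_force: [-11.6, 0.5, 21.9]
finger_gap: 0.0003
```

Request:
move_arm(
  targets="-1.5 0 0 0 0 0 1; -1.7 0 0 0 0 0 1; 0 2.4 -1.7 0 0 0 1; 0 2.4 -1.7 0 0 0 1; 0 2.4 -1.7 0 0 0 1; 0 0 0 0 0 0 1; 0 0 0 0 0 0 1; 0 0 0 0 0 0 1; 0 0 0 0 0 0 1; 0 0 0 0 0 0 1",
)

```text
time: 8.9
ee_pos: [0.5227, -0.0794, 0.0918]
orientation: [0.568, -0.407, -0.56, -0.444]
ft_force: [-0.1, 0.3, -0.1]
finger_gap: 0.0003
```

```bash
python3 - <<'E'
from h import *
from rig import r
im=r.get_image('top'); cv2.imwrite('pics/t2.png',cv2.resize(im[150:290,200:400,::-1],None,fx=4,fy=4,interpolation=cv2.INTER_CUBIC))
print(blobs(im)); s=np.load('box.npy'); st=r.read_state(); Rt=R.from_quat(st['orientation']); print(Rt.as_matrix().round(3),st['ee_pos'])
for n,X in zip(NAMES,R.from_euler('z',s[3]).apply(BARS)+[s[0],s[1],0]): print(n,(100*Rt.inv().apply(X-st['ee_pos'])).round(2))
E
```

```text
(array([[296.11891892, 199.72972973],
       [285.26244344, 224.12217195]]), array([185, 221], dtype=int32))
[[ 0.041 -0.96  -0.275]
 [ 0.036 -0.274  0.961]
 [-0.999 -0.049  0.023]] [ 0.52268084 -0.07934902  0.09180387]
right [ 2.83 -7.27 -4.9 ]
left [ 3.05 -6.88  5.29]
near [ 2.58  0.01 -0.08]
far [  3.29 -14.16   0.46]
```

View pics/t2.png

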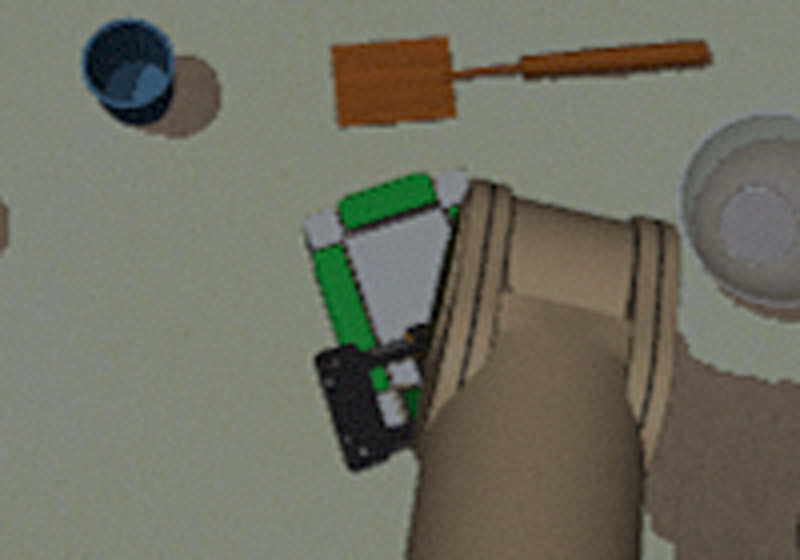

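The top crop (4x) shows the arm over the near bar. The far bar is unmoved at full-image (296,200), so the box has stayed put. I correct the 3° tilt, then press near.

Request:
move_arm(
  targets="1 0 0 0 1.3 2.8 1; 0.9 0 0 0 0 0 1; 0.3 0 0 0 0 0 1; 0.3 0 0 0 0 0 1; 0.3 0 0 0 0 0 1; 0.3 0 0 0 0 0 1; 0.3 0 0 0 0 0 1; 0.3 0 0 0 0 0 1; 0.3 0 0 0 0 0 1; 0.2 0 0 0 0 0 1",
)

```text
time: 10.2
ee_pos: [0.5234, -0.0796, 0.0582]
orientation: [-0.562, 0.424, 0.565, 0.429]
ft_force: [-12.7, 2.2, 26.1]
finger_gap: 0.0002
```

Request:
move_arm(
  targets="-1.5 0 0 0 0 0 1; -1.7 0 0 0 0 0 1; 0 -3.6 0.1 0 0 0 1; 0 -3.6 0.1 0 0 0 1; 0 -3.5 0.1 0 0 0 1; 0 -3.5 0 0 0 0 1; 0 0 0 0 0 0 1; 0 0 0 0 0 0 1; 0 0 0 0 0 0 1; 0 0 0 0 0 0 1",
)

```text
time: 11.45
ee_pos: [0.6633, -0.0384, 0.0971]
orientation: [-0.563, 0.423, 0.564, 0.431]
ft_force: [-0.5, -0.4, 0.2]
finger_gap: 0.0005
```

```bash
python3 - <<'E'
from h import *
from rig import r
s=np.load('box.npy'); st=r.read_state(); Rt=R.from_quat(st['orientation']); print(Rt.as_matrix().round(3),st['ee_pos'])
for n,X in zip(NAMES,R.from_euler('z',s[3]).apply(BARS)+[s[0],s[1],0]): print(n,(100*Rt.inv().apply(X-st['ee_pos'])).round(2))
E
```

```text
[[ 0.005 -0.963 -0.271]
 [ 0.009 -0.271  0.963]
 [-1.    -0.008  0.007]] [ 0.66327488 -0.03843137  0.09710983]
right [ 3.02  7.24 -4.96]
left [3.09 7.67 5.23]
near [ 3.   14.55 -0.17]
far [3.11 0.36 0.44]
```

Request:
move_arm(
  targets="1.3 0.35 0.45 0 0 0 1; 1 0 0 0 0 0 1; 0.4 0 0 0 0 0 1; 0.3 0 0 0 0 0 1; 0.3 0 0 0 0 0 1; 0.3 0 0 0 0 0 1; 0.3 0 0 0 0 0 1; 0.3 0 0 0 0 0 1; 0.3 0 0 0 0 0 1; 0.3 0 0 0 0 0 1",
)

```text
time: 12.7
ee_pos: [0.6586, -0.0345, 0.0582]
orientation: [-0.562, 0.422, 0.564, 0.433]
ft_force: [-15.2, 1.2, 28.6]
finger_gap: 0.0007
```

Request:
move_arm(
  targets="-1.5 0 0 0 0 0 1; -1.7 0 0 0 0 0 1; 0 2.3 -1.8 0 0 0 1; 0 2.3 -1.8 0 0 0 1; 0 2.3 -1.8 0 0 0 1; 0 0 0 0 0 0 1; 1.0 0 0 0 0 0 1; 1 0 0 0 0 0 1; 0 0 0 0 0 0 1; 0 0 0 0 0 0 1",
)

```text
time: 13.95
ee_pos: [0.6086, -0.1047, 0.0719]
orientation: [0.564, -0.42, -0.564, -0.433]
ft_force: [-0.5, 0.5, -0.4]
finger_gap: 0.0007
```

Request:
move_arm(
  targets="0.3 0 0 0 0 0 1; 0.3 0 0 0 0 0 1; 0.3 0 0 0 0 0 1; 0.3 0 0 0 0 0 1; 0.3 0 0 0 0 0 1; 0.3 0 0 0 0 0 1; 0.2 0 0 0 0 0 1; 0.2 0 0 0 0 0 1; 0.2 0 0 0 0 0 1; 0.2 0 0 0 0 0 1",
)

```text
time: 15.2
ee_pos: [0.6094, -0.1042, 0.0583]
orientation: [-0.563, 0.417, 0.565, 0.436]
ft_force: [-9.7, 2.5, 23.1]
finger_gap: 0.0004
```

Request:
move_arm(
  targets="-1 0 0 0 0 0 1; -3 0 0 0 0 0 1; -4 0 0 0 0 0 1; -4 0 0 0 0 0 1; -4 0 0 0 0 0 1; 0 4 1 0 0 0 1; 0 4 1 0 0 0 1; 0 4 1 0 0 0 1; 0 4 1 0 0 0 1; 0 0 0 0 0 0 1",
)

```text
time: 16.45
ee_pos: [0.4384, -0.1144, 0.2225]
orientation: [0.564, -0.417, -0.563, -0.437]
ft_force: [0.9, 0.4, -0.8]
finger_gap: 0.0007
```

```bash
python3 - <<'E'
from h import *
from rig import r
im=r.get_image('scene'); b,a=blobs(im); print(b.round(1).tolist(),a)
o=cv2.imread('pics/scene0.png'); f=lambda i:cv2.resize(i[180:260,200:310],None,fx=6,fy=6,interpolation=cv2.INTER_CUBIC)[:,:660]
v=np.vstack([cv2.resize(f(o),None,fx=.6,fy=.6),cv2.resize(f(np.ascontiguousarray(im[:,:,::-1])),None,fx=.6,fy=.6)]); cv2.imwrite('pics/s3.png',v); cv2.imwrite('pics/s3f.png',im[:,:,::-1])
print(r.read_state()['ee_pos'],r.read_state()['ft_force'])
cs=r.get_calibration('scene'); s=np.load('box.npy')
for dz in(0,-.008): print(proj(R.from_euler('z',s[3]).apply(BARS)+s[:3]+[0,0,dz],cs).round(1).tolist())
E
```

```text
[[264.5, 206.7], [232.0, 206.1], [240.4, 228.2], [274.4, 229.2]] [229 149 312 215]
[ 0.4396639  -0.11406177  0.2226149 ] [ 0.78690771 -0.26243709  0.33227704]
[[240.8, 225.4], [263.9, 204.2], [232.0, 204.1], [274.2, 225.5]]
[[240.9, 227.5], [263.9, 206.4], [232.2, 206.2], [274.2, 227.7]]
```

View pics/s3.png

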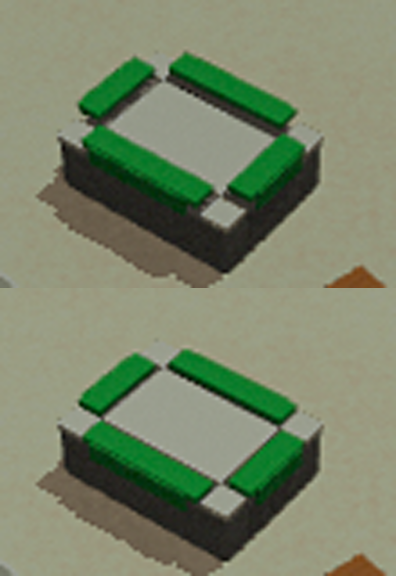

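The crop puts before over after: all four bars now sit low. Each centroid dropped 2.0–2.4 px, and 8 mm of travel should give 2.2 px. The box's outline has not moved and the arm is clear, so I hand in.

```bash
python3 -c "
from rig import r
print(r.close_job())"
```

```text
the job is handed in; nothing more can be done
None
```

I pressed all four green sections (right, left, near, far) down with the closed fingertips, and the job was handed in at about 16.5 s of the 45 s. I pressed the right one a second time because my first press there ended with almost no force reading.

- **Each section shut:** every final press stopped at a TCP height of 58 mm, the shut height, against 22–29 N. In the last scene picture each bar's centroid had dropped 2.0–2.4 px; 8 mm of travel should give about 2.2 px.
- **Box:** in that picture it stands flat, with its outline unmoved.
- **Bystanders:** I did not measure them at the end. The arm moved well above them.
- **Arm:** it ended clear of everything at 0.22 m height, with about 1 N or less on the wrist.
- **Disagreement:** the camera fit put heights about 6 mm low, probably because the green blobs included the bars' side faces. The stop at 58 mm agreed with the text's heights.

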